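# Put the pen torch back in its case

### The arm

A 6-joint arm with a two-finger parallel gripper is mounted at the origin on the work surface. World frame = base frame: x ahead of the robot, y to its left, z up, the work surface at z = 0. Lengths are in m, angles in degrees, forces in N, time in s.
With the tool pointing down it reaches from about 0.275 to 0.975 m from the base axis. Payload 8.4 kg.
Tool frame: the origin (TCP) lies on the centre line of the jaws, within the pads' length; the fingertips stand 14 mm ahead of it and the grasp point (between the pads) lies 5 mm behind it; z points along the fingers, y is the line along which they close (so a half turn about z gives the same grasp; the last joint's range is limited). The gripper opens to 92 mm and grips with 3 to 60 N. Pads are 20 mm wide; open, the fingers measure 128 mm over their backs; the gripper's body (75 mm by 189 mm) begins 69 mm behind the grasp point.
Start: joints at [-77.028, 20.225, 93.587, -0, 66.188, -0.138], TCP at [0.142, -0.609, 0.229] pointing down, gripper open.
Joint ranges: [-150.9, 150.9], [-52.94, 120.26], [3.33, 152.33], [-74.26, 254.26], [0, 154.13], [-172.89, 172.89]. Speed limits (degrees/s): [127.2, 127.2, 159.86, 180, 180, 180].

### API

Orientations are given as [roll, pitch, yaw] about the fixed x, y, z axes, in that order (R = Rz(yaw) Ry(pitch) Rx(roll)).
In Python, from station import manip gives the robot as it stands.
- The arm moves only by the tool servo_tool, never from a script. Its argument "commands" is a list of rows, each a list of 2 entries, a list of its own where there are three numbers: the shift along the tool's x, y, z in mm, then the turn about the tool's z in rad. In form: [[[tx, ty, tz], twist], ...]. A call has exactly 10 rows; each row shifts and turns the commanded pose from where the row before left it, along the tool's axes as they then stand; what a row does not reach is not made up. A row lasts 1/8 s, in which the tool goes at most 62.5 mm and 10.7 degrees, less where a joint would pass 70% of its speed; a pose out of reach is approached as far as the arm can. A call with a gripper value outside its range is refused whole. "hand" is the opening, from -1 (shut) to 1 (fully open), set as the call begins (left out, the last holds). The fingers move at their own pace and stop on an object; "squeeze" is the grip in N (left out, the last holds). Time passes only in rows, so rows that do not move let the fingers close, or fill a call up. It gives the time, the measured TCP pose, the force, the opening and the grip force at its end, in the units of the state.
- manip.observe(): the state, without advancing time (a new reading comes with each control period).
- manip.camera(name): name is "scene" or "top" or "wrist"; returns a dict with "img" (420x560x3 uint8, red, green, blue), "vertical_fov" (degrees; the focal length in pixels is half the picture's height over the tangent of half this angle, whatever the lens; pixels are square), "cx", "cy" (the principal point, pixels), "k1" (the pictures are not rectified: a ray, as slopes to the right and down, at radius r is drawn at 1 + k1 r^2 times it, then the intrinsics apply), "position" and "rotation" of the camera in the world; the wrist camera has in their place "hand_eye" (4x4, takes a point from camera to tool coordinates, whose origin is the TCP and whose axes are the flange's). Camera axes: x right, y up, looking along -z (the intrinsics and any distortion apply to the point x, -y, -z); pixel columns grow to the right and rows downward; lengths in m; the calibration is good to about 2 mm. A picture is of the moment at which its call begins: read the wrist's pose just before it. There is no depth.
- manip.finish_job(): hands the job in; it is judged then, once.
The state is a dict: "time": time; "joint_positions": joint angles; "joint_vel": joint speeds; "joint_efforts": joint torques, N m; "eef_pos": TCP position; "tool_rot": TCP orientation; "force": force on the tool from outside, world axes, zero at the start; "wrist_torque": the same for the moment, N m; "finger_gap": opening from 0.0 (shut) to 1.0 (fully open); "finger_force": force on a finger pad.
Only numpy, scipy, OpenCV 4.12 (cv2) and the standard library are available. Lean on these libraries where they do the work, as an engineer would, in place of code of your own. Each camera call takes 0.05 s, during which the arm holds its last target. There are 200 camera calls.

### The job

Pull the red pen torch sideways out of the two spring clips, straight through their open mouths, and put it back in the open tool case: lay it gently in the one empty groove, lying along the groove and level like the other tools, and let go. Leave the driver and the marker lying in their grooves and do not shove or knock over the flask or the glue bottle.

Things in the scene. Friction and masses are not known exactly. Their poses are not given: they have to be found in the camera images.
- torch_mid (a point): Middle of the red pen torch's axis. Round barrel 16 mm in diameter, along its y axis; whole length 152 mm (from 75 mm on the -y side to 77 mm on the +y side); the last 15 mm at +y is a black lens head 19 mm in diameter, the last 10 mm at -y is black. Weighs 50 to 100 g. It starts lying level in the two clips.
- stand: Fixed stand: blue base plate (x -25 to 65, y +-60 mm, 10 mm thick); two aluminium posts at y = +-38 mm (14 mm wide, x 11.5 to 23.5 mm, 86 mm high), each with a steel C-shaped spring clip 10 mm wide. Origin on the bench below the clipped torch's axis, midway between the clips; z up; the clips' mouths look along -x. Between them 66 mm of barrel is free, with nothing in front, behind or above.
- mouth (a point): Midway between the clips on the clipped torch's axis, 70 mm above the bench, axes as the stand's: -x is the way to pull, y along the torch. The clips reach 14 mm to -x of it and 12 mm above and below. Their sprung jaws hold the barrel above and below; a level pull peaking at 8 to 18 N spreads them, it snaps free after 8 to 14 mm and is clear at 25 mm. The jaws stop before it could come out upwards.
- case: Fixed open grey case, 204 x 204 mm, walls 44 mm high; green-lined lid, 22 mm high, flat on its +x side to x = 308 mm. Origin on the bench under its middle. Grooves along y at x = -50, 0, 50 mm: 90 degree V notches, bottom 26 and peaks 51 mm above the bench, in two ribs at y = 35 to 49 and -35 to -49 mm. The 70 mm between the ribs is open to the floor (5 mm above the bench) for fingers.
- vacant: The empty groove: its origin is where the middle of the torch's axis belongs, 37 mm above the bench, midway between the two ribs; its y axis runs along the groove, z up. Seen as a yellow strip on the case's floor with no tool over it. The torch may lie either way round.
- driver_mid (a point): Middle of the precision driver's aluminium handle, 12 mm in diameter, 148 mm long in all, lying in another groove of the case, along its y axis. To be left alone.
- marker_mid (a point): Middle of the blue marker with a white cap, 14 mm in diameter, 140 mm long, lying in another groove of the case, along its y axis. To be left alone.
- flask: Dark drinking flask with a green cap, 70 mm in diameter, 200 mm tall; origin under its centre. A bystander.
- glue: White glue bottle, 34 mm in diameter, 75 mm tall; origin under its centre. A bystander.
Things that resemble listed ones, but are neither listed nor needed, are in the scene too. What is meant by the part that bears torch_mid is not orange, and is the larger of those in its own colour.

How it is judged (in metres and radians):
On the way:
1. the torch is pulled out through the mouths of the clips: its middle over 20 mm out on their open side, less than 20 mm higher or lower than the clips (x of torch_mid in the frame of mouth below -0.02 m and z of torch_mid in the frame of mouth between -0.02 and 0.02 m and y of torch_mid in the frame of mouth between -0.05 and 0.05 m), for 0.04 s.
At the end, for the whole second after the job is handed in: The torch lies at rest and released in the empty groove: its middle within 6 mm across, 16 mm along and 5 mm in height of where it belongs, along the groove within 0.1 rad; the driver and the marker lie within 10 mm of where they were (x of torch_mid in the frame of vacant between -0.006 and 0.006 m and y of torch_mid in the frame of vacant between -0.016 and 0.016 m and z of torch_mid in the frame of vacant between -0.005 and 0.005 m and angle between the y axis of torch and the y axis of vacant, either way round below 0.1 rad and linear speed of torch below 0.02 m/s and contact force between torch and the fingers below 0.05 N and distance of each of driver_mid, marker_mid from where it was at the start of the episode below 0.01 m); the robot touches nothing.
It fails at once if the torch is dropped into the case (faster than 0.5 m/s inside it) (x of torch_mid in the frame of case between -0.1 and 0.1 m and y of torch_mid in the frame of case between -0.1 and 0.1 m and z of torch_mid in the frame of case below 0.055 m and linear speed of torch above 0.5 m/s).
It fails at once if the driver or the marker is taken out of its groove (distance of any of driver_mid, marker_mid from where it was at the start of the episode above 0.02 m).
It fails at once if the flask or the glue bottle is shoved over 30 mm or knocked over (distance of any of flask, glue from where it was at the start of the episode above 0.03 m or angle between any of flask, glue's own z axis and vertical above 0.5 rad).
It also fails if it takes over 42 s, if anything falls off the work surface, if the arm or the gripper's body presses on something with over 40 N, if the wrist force passes 120 N, or if a joint passes its speed limit or range.

## Working session

There is one attempt and no reset: what is moved stays moved. The work goes in short steps, Python scripts to look and compute and a tool call to move; the robot and the scene stay as the last step left them, time stands still between calls to the robot, and variables do not carry over. Pictures are saved under pics/ and viewed, at most 10 in all, crops included, and the job is handed in when it is done.

Besides the shell and the picture viewer there is one more tool, called by a JSON object that holds its "op" and its "data". servo_tool: Moves the arm, as the interface text tells. Its arguments: {"type":"object","properties":{"commands":{"type":"array"},"hand":{"type":"number"},"squeeze":{"type":"number"}},"required":["commands"]}

```bash
mkdir -p pics; python3 - <<'E'
from station import manip
import cv2,pickle
s=manip.observe();print({k:s[k] for k in('time','eef_pos','tool_rot','finger_gap','force')})
for n in('scene','top'):
    c=manip.camera(n);pickle.dump(c,open(n+'.pkl','wb'));cv2.imwrite(f'pics/{n}0.png',c['img'][:,:,::-1])
    print({k:v for k,v in c.items() if k!='img'})
E
```

```text
{'time': 0.0, 'eef_pos': array([ 0.1416238 , -0.60824471,  0.22787259]), 'tool_rot': array([-1.79921696e+02, -1.37604491e-03,  1.31040857e+01]), 'finger_gap': 0.9974678427610593, 'force': array([ 0.15975528, -0.81486986, -0.05138523])}
{'vertical_fov': 48.46269696901868, 'cx': 277.2160791166443, 'cy': 208.67593256164406, 'k1': -0.0020638336490468863, 'position': array([1.2040653 , 0.10099728, 1.08660763]), 'rotation': array([33.06340057,  0.70729865, 96.18908179])}
{'vertical_fov': 55.99799340481717, 'cx': 278.2334754890244, 'cy': 205.3859571327702, 'k1': -0.03013449076417354, 'position': array([0.3962306 , 0.03305598, 1.13554695]), 'rotation': array([  8.78283406,   0.31075926, -91.43559419])}
```

View pics/scene0.png

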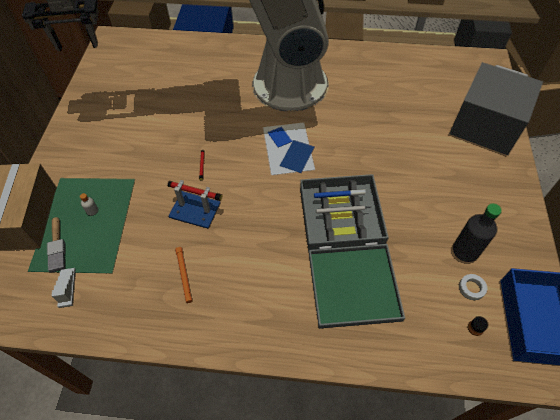

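View pics/top0.png

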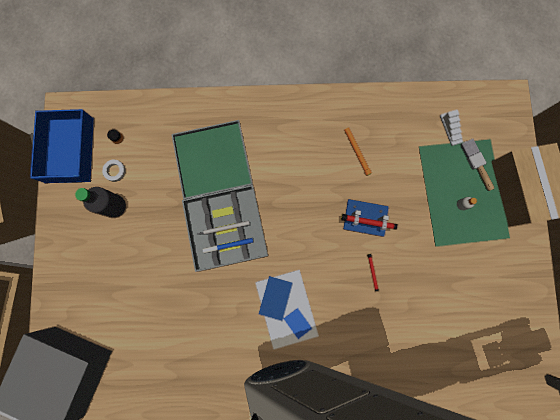

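The scene view (also the top view) shows three torch-like things. In the top view:
- The red torch in the clips at (368,221).
- A smaller red pen on the bench at (373,272).
- An orange stick at (358,151).

I choose the one in the clips, because it is red and the larger. The case is at (226,230), and its empty groove is the yellow strip nearest the lid at (223,212). I'll check both with a close crop.

```bash
cat > h.py <<'E'
import numpy as np,cv2,pickle
from scipy.spatial.transform import Rotation as R
def intr(c):
    f=210/np.tan(np.radians(c['vertical_fov']/2));return np.array([[f,0,c['cx']],[0,f,c['cy']],[0,0,1]]),np.array([c['k1'],0,0,0])
def pose(c,s=None):
    if 'hand_eye' in c:
        T=np.eye(4);T[:3,:3]=R.from_euler('xyz',s['tool_rot'],degrees=True).as_matrix();T[:3,3]=s['eef_pos'];T=T@c['hand_eye'];return T[:3,3],T[:3,:3]
    return np.array(c['position']),R.from_euler('xyz',c['rotation'],degrees=True).as_matrix()
def pix(c,uv,z,s=None):
    K,d=intr(c);p,M=pose(c,s)
    n=cv2.undistortPoints(np.array(uv,float).reshape(-1,1,2),K,d)[:,0]
    v=np.c_[n[:,0],-n[:,1],-np.ones(len(n))]@M.T
    return p+v*((np.asarray(z)-p[2])/v[:,2])[:,None]
def proj(c,P,s=None):
    K,d=intr(c);p,M=pose(c,s);q=(np.asarray(P)-p)@M*[1,-1,-1]
    return cv2.projectPoints(q.reshape(-1,1,3),np.zeros(3),np.zeros(3),K,d)[0][:,0]
E
python3 - <<'E'
from h import *
t=pickle.load(open('top.pkl','rb'))['img'][:,:,::-1]
a=cv2.resize(t[180:255,315:415],None,fx=4,fy=4,interpolation=2)
b=cv2.resize(t[175:275,170:275],None,fx=4,fy=4,interpolation=2)
o=np.zeros((400,820,3),np.uint8);o[:300,:400]=a;o[:400,400:820]=b;o=o[:,:800];cv2.imwrite('pics/crop.png',o)
c=pickle.load(open('top.pkl','rb'))
print('glue,flask',pix(c,[[470,203],[115,205]],0.0))
E
```

```text
glue,flask [[ 0.56431214 -0.52613567  0.        ]
 [ 0.5853101   0.51315782  0.        ]]
```

View pics/crop.png

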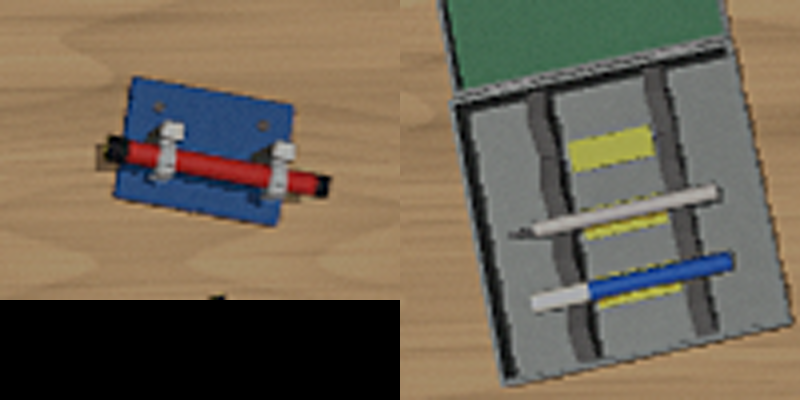

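The crop confirms it. The red torch is in the clips, with its ends at crop (107,148) and (328,187), and the posts are on the far (+x) side. The empty yellow strip is at crop (612,149), next to the lid.

```bash
python3 - <<'E'
from h import *
c=pickle.load(open('top.pkl','rb'))
A=lambda l:[[315+x/4-.4,180+y/4-.4] for x,y in l]
B=lambda l:[[170+(x-400)/4-.4,175+y/4-.4] for x,y in l]
def fit(obj,w):
    obj=np.array(obj);oc=obj.mean(0);wc=w[:,:2].mean(0);z=((w[:,:2]-wc)@[1,1j])@((obj-oc)@[1,-1j]);a=np.angle(z)
    r=np.array([[np.cos(a),-np.sin(a)],[np.sin(a),np.cos(a)]]);t=wc-r@oc
    print(t,np.degrees(a),'res mm',np.round(((obj@r.T+t)-w[:,:2])*1e3,1).tolist());return r,t
e=pix(c,A([(107,148),(328,187)]),.07);d=e[0]-e[1];print('torch',e,np.degrees(np.arctan2(d[1],d[0])),np.linalg.norm(d),e.mean(0))
# image up = +x ; left = +y
print('stand');fit([(.065,.06),(.065,-.06),(-.025,-.06),(-.025,.06)],pix(c,A([(133,77),(294,105),(277,227),(115,198)]),.01))
print('case');r,t=fit([(.102,.102),(.102,-.102),(-.102,-.102),(-.102,.102)],pix(c,B([(455,101),(730,42),(793,322),(505,385)]),.044))
print('vacant',r@[.05,0]+t)
print('strip',pix(c,B([(570,143),(650,126),(655,155),(575,172)]),.005).mean(0))
E
```

```text
torch [[ 0.52568511 -0.13599545  0.07      ]
 [ 0.49516218 -0.2846118   0.07      ]] 78.39394563703024 0.15171839086627756 [ 0.51042365 -0.21030363  0.07      ]
stand
[ 0.50910418 -0.21160212] -11.55794826093603 res mm [[0.7, 1.0], [0.1, -1.3], [-0.5, -1.3], [-0.2, 1.7]]
case
[0.50743241 0.18481429] 10.922844073408688 res mm [[0.6, 3.3], [2.2, -3.0], [-1.1, -1.4], [-1.7, 1.1]]
vacant [0.55652658 0.19428863]
strip [0.55626169 0.19581298 0.005     ]
```

{"op": "servo_tool", "data": {"commands": [[[0, 0, 0], -0.114], [[0, 0, 0], -0.114], [[0, 0, 0], -0.114], [[0, 0, 0], -0.114], [[0, 0, 0], -0.114], [[0, 0, 0], -0.114], [[0, 0, 0], -0.114], [[0, 0, 0], -0.114], [[0, 0, 0], -0.114], [[0, 0, 0], -0.114]], "hand": 0.2, "squeeze": 40}}

```text
time: 1.35
eef_pos: [0.1417, -0.6084, 0.2282]
tool_rot: [-180.0, -0.0, 78.6]
force: [-0.5, 0.5, 0.0]
finger_gap: 0.599
finger_force: 0.0
```

{"op": "servo_tool", "data": {"commands": [[[51, 31, 0], 0], [[51, 31, 0], 0], [[51, 31, 0], 0], [[51, 31, 0], 0], [[51, 31, 0], 0], [[51, 31, 0], 0], [[51, 31, 0], 0], [[51, 31, 0], 0], [[51, 31, 0], 0], [[0, 0, 0], 0]]}}

```text
time: 2.6
eef_pos: [0.5092, -0.2122, 0.2283]
tool_rot: [180.0, -0.0, 78.7]
force: [0.3, -0.9, -0.2]
finger_gap: 0.601
finger_force: 0.0
```

```bash
python3 - <<'E'
from h import *
from station import manip
s=manip.observe();c=manip.camera('wrist');pickle.dump((c,s),open('w1.pkl','wb'));cv2.imwrite('pics/w1.png',c['img'][:,:,::-1])
print(s['time'],s['eef_pos'],s['tool_rot'],s['finger_gap'],c['hand_eye'],c['vertical_fov'])
E
```

```text
2.6 [ 0.50923159 -0.21217156  0.22827541] [ 1.79991990e+02 -3.89291790e-02  7.86863776e+01] 0.6008298694945403 [[ 8.75039951e-04  9.62229381e-01  2.72238594e-01  7.72084171e-02]
 [ 9.99999609e-01 -8.07362178e-04 -3.60610147e-04 -6.67775776e-05]
 [-1.27194534e-04  2.72238804e-01 -9.62229711e-01 -1.56447302e-01]
 [ 0.00000000e+00  0.00000000e+00  0.00000000e+00  1.00000000e+00]] 69.65994288498614
```

View pics/w1.png

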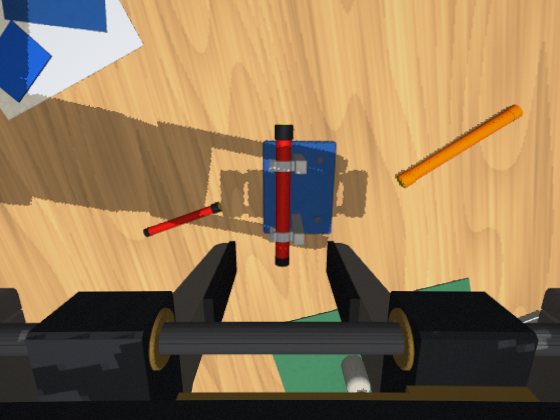

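The wrist view shows the clipped torch between the fingers. Its head end is at (284,125) and its tail at (282,265), with the clips at rows 166 and 237.

```bash
python3 - <<'E'
from h import *
c,s=pickle.load(open('w1.pkl','rb'))
e=pix(c,[(284,125),(282.3,265.5)],.07,s);d=e[0]-e[1];print(e,np.degrees(np.arctan2(d[1],d[0])),np.linalg.norm(d),e.mean(0))
M=R.from_euler('xyz',s['tool_rot'],degrees=True).as_matrix();print('tool mm',(e.mean(0)-s['eef_pos'])@M*1e3)
k=pix(c,[(282,166),(282,237)],.078,s);print(k.mean(0))
E
```

```text
[[ 0.5274225  -0.13622791  0.07      ]
 [ 0.49582653 -0.28704257  0.07      ]] 78.16755269828528 0.15408882111751054 [ 0.51162452 -0.21163524  0.07      ]
tool mm [  0.8877986    2.21909152 158.27636458]
[ 0.51022958 -0.21250963  0.078     ]
```

{"op": "servo_tool", "data": {"commands": [[[0, 2, 19], 0.005], [[0, 0, 19], 0], [[0, 0, 19], 0], [[0, 0, 19], 0], [[0, 0, 19], 0], [[0, 0, 19], 0], [[0, 0, 19], 0], [[0, 0, 16], 0], [[0, 0, 14], 0], [[0, 0, 0], 0]]}}

```text
time: 3.9
eef_pos: [0.5082, -0.2154, 0.0646]
tool_rot: [-179.9, -0.0, 78.1]
force: [0.2, 0.4, 0.6]
finger_gap: 0.602
finger_force: 0.0
```

{"op": "servo_tool", "data": {"commands": [[[0, 0, 0], 0], [[0, 0, 0], 0], [[0, 0, 0], 0], [[0, 0, 0], 0], [[0, 0, 0], 0], [[0, 0, 0], 0], [[0, 0, 0], 0], [[0, 0, 0], 0], [[0, 0, 0], 0], [[0, 0, 0], 0]], "hand": -1, "squeeze": 40}}

```text
time: 5.15
eef_pos: [0.5097, -0.2156, 0.0658]
tool_rot: [179.9, 0.0, 78.1]
force: [3.9, -1.9, 1.1]
finger_gap: 0.161
finger_force: 40.0
```

{"op": "servo_tool", "data": {"commands": [[[0, -3, 0], 0], [[0, -3, 0], 0], [[0, -3, 0], 0], [[0, -3, 0], 0], [[0, -3, 0], 0], [[0, -4, 0], 0], [[0, -5, 0], 0], [[0, -6, 0], 0], [[0, -6, 0], 0], [[0, -6, 0], 0]]}}

```text
time: 6.4
eef_pos: [0.4676, -0.2067, 0.0656]
tool_rot: [-180.0, -0.0, 78.1]
force: [0.2, 0.3, -0.6]
finger_gap: 0.162
finger_force: 40.0
```

{"op": "servo_tool", "data": {"commands": [[[0, -5, 0], 0], [[0, -5, 0], 0], [[0, 0, 0], 0], [[0, 0, -10], 0], [[0, 0, -20], 0], [[0, 0, -20], 0], [[0, 0, -20], 0], [[0, 0, -20], 0], [[0, 0, -15], 0], [[0, 0, 0], 0]]}}

```text
time: 7.65
eef_pos: [0.459, -0.2051, 0.1719]
tool_rot: [179.9, 0.0, 78.1]
force: [-0.1, 0.8, -0.1]
finger_gap: 0.163
finger_force: 40.0
```

```bash
python3 - <<'E'
from h import *
from station import manip
s=manip.observe();c=manip.camera('wrist');pickle.dump((c,s),open('w2.pkl','wb'));cv2.imwrite('pics/w2.png',c['img'][:,:,::-1])
print(s['time'],s['eef_pos'],s['tool_rot'],s['finger_gap'])
E
```

```text
7.65 [ 0.45904998 -0.20507279  0.17185739] [1.79859219e+02 3.24168357e-02 7.81456749e+01] 0.16276668683515272
```

View pics/w2.png

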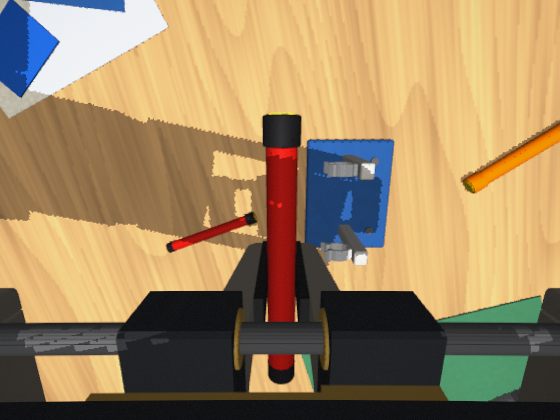

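The torch is in the gripper and free of the clips. Its head/barrel edge is near (283,147) and the tail edge near (281,370). From these I'll check pitch and lengthwise offset, then plan the carry.

```bash
python3 - <<'E'
from h import *
from scipy.optimize import least_squares
c,s=pickle.load(open('w2.pkl','rb'))
M=R.from_euler('xyz',s['tool_rot'],degrees=True).as_matrix()
def f(p,rows=(147,369.)):
    x0,a=p;ax=np.array([np.cos(a),0,-np.sin(a)]);up=np.array([-np.sin(a),0,-np.cos(a)])
    P=[np.array([x0,0,-.005])+ax*L+up*.008 for L in(.062,-.065)]
    return proj(c,s['eef_pos']+np.array(P)@M.T,s)[:,1]-rows
r=least_squares(f,[0,0],x_scale=[.01,.1]);x0,a=r.x;print('x0 mm',x0*1e3,'pitch up deg',np.degrees(a),r.cost)
# vacant target
yaw=100.9;v=np.array([.5564,.195])
cy=np.radians(yaw);tx=np.array([np.cos(cy),np.sin(cy)]);ty=np.array([np.sin(cy),-np.cos(cy)])
g=v-x0*tx-s['eef_pos'][:2];m=np.radians(s['tool_rot'][2])
print('now-axes move',g@[np.cos(m),np.sin(m)]*1e3,g@[np.sin(m),-np.cos(m)]*1e3,'target axes',g@tx*1e3,g@ty*1e3,'twist',-(cy-m))
E
```

```text
x0 mm 5.965072523835287 pitch up deg 1.1596727245688587 4.0389678347315804e-28
now-axes move 406.03767139418017 15.396431196923698 target axes 368.4814404718657 171.24563852136126 twist -0.39713789264095656
```

{"op": "servo_tool", "data": {"commands": [[[30, 1.5, 0], 0], [[42, 1.5, 0], 0], [[46, 1.5, 0], 0], [[46, 1.5, 0], 0], [[46, 1.5, 0], 0], [[46, 1.5, 0], 0], [[46, 1.5, 0], 0], [[44, 1.5, 0], 0], [[36, 1.5, 0], 0], [[24, 1.5, 0], 0]]}}

```text
time: 8.95
eef_pos: [0.5561, 0.1909, 0.1695]
tool_rot: [-179.9, 0.0, 78.2]
force: [0.4, 0.2, -0.6]
finger_gap: 0.159
finger_force: 40.0
```

{"op": "servo_tool", "data": {"commands": [[[0, 0, 0], -0.05], [[0, 0, 0], -0.05], [[0, 0, 0], -0.05], [[0, 0, 0], -0.05], [[0, 0, 0], -0.05], [[0, 0, 0], -0.05], [[0, 0, 0], -0.05], [[0, 0, 0], -0.047], [[0, 0, 0], 0], [[0, 0, 0], 0]]}}

```text
time: 10.2
eef_pos: [0.5562, 0.1892, 0.1702]
tool_rot: [-180.0, 0.0, 100.8]
force: [0.2, -0.4, -1.1]
finger_gap: 0.161
finger_force: 40.0
```

```bash
python3 - <<'E'
from h import *
from station import manip
s=manip.observe();c=manip.camera('wrist');pickle.dump((c,s),open('w3.pkl','wb'));cv2.imwrite('pics/w3.png',c['img'][:,:,::-1])
print(s['time'],s['eef_pos'],s['tool_rot'],s['finger_gap'])
E
```

```text
10.2 [0.55622173 0.18924182 0.17023202] [-1.79963452e+02  8.64116549e-03  1.00811942e+02] 0.16125622216250324
```

View pics/w3.png

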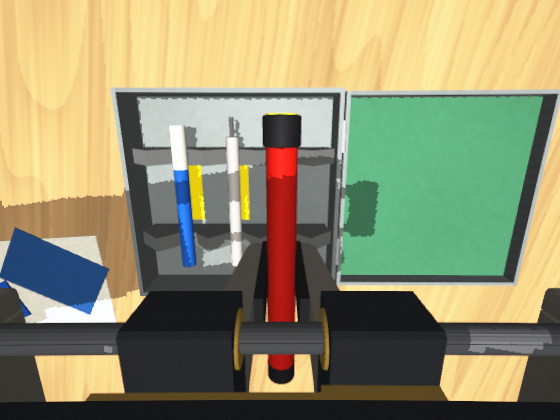

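The case is directly below. Its outer corners are near (112,89), (343,89), (340,284) and (141,294), and the torch lines up over the rightmost groove. I'll refit the case from these corners.

```bash
python3 - <<'E'
from h import *
c,s=pickle.load(open('w3.pkl','rb'))
w=pix(c,[(112,89),(345,90),(341,284),(141,295)],.044,s);print(w.round(4)[:,:2].tolist())
d=(w[1]-w[2])[:2];print('yaw right edge',np.degrees(np.arctan2(d[1],d[0])),'top edge',np.degrees(np.arctan2(*(w[1]-w[0])[[1,0]])))
print('widths',np.linalg.norm(w[1]-w[0]),np.linalg.norm(w[2]-w[1]))
a=np.radians(10.9);u=np.array([np.cos(a),np.sin(a)]);n=np.array([-np.sin(a),np.cos(a)])
for k in range(4): print((w[k,:2]-s['eef_pos'][:2])@u*1e3,(w[k,:2]-s['eef_pos'][:2])@n*1e3)
print('expect TCP: x edges -152/+52; yedges +-102 +6')
# groove floor check: driver at -50 (z .034), yellow strips
for uv,z in [((233.5,138),.0335),((236,265),.0335)]: 
    q=pix(c,[uv],z,s)[0,:2]-s['eef_pos'][:2];print('driver rel',q@u*1e3,q@n*1e3)
E
```

```text
[[0.392, 0.2671], [0.5909, 0.3048], [0.6331, 0.1209], [0.4295, 0.0688]]
yaw right edge 102.9235627464334 top edge 10.743143900342403
widths 0.2024364085918603 0.1887668298029732
-146.53142996683616 107.51755976716825
55.90422001964879 106.96335933414699
62.56966941258341 -81.68575361965115
-147.2327520346346 -94.28384462554092
expect TCP: x edges -152/+52; yedges +-102 +6
driver rel -44.721991859689055 66.06740287683789
driver rel -47.80001696774633 -65.10986445363656
```

```bash
python3 - <<'E'
from h import *
c,s=pickle.load(open('w3.pkl','rb'))
M=R.from_euler('xyz',s['tool_rot'],degrees=True).as_matrix()
print('torch axis rel tool',((pix(c,[(282,150),(281.3,200)],s['eef_pos'][2]+.013,s)-s['eef_pos'])@M*1e3)[:,:2])
a=np.radians(10.9);u=np.array([np.cos(a),np.sin(a)]);n=np.array([-np.sin(a),np.cos(a)])
im=c['img'].astype(int);ye=(im[...,0]>120)&(im[...,1]>110)&(im[...,2]<70)
# marker, driver: segment bright/blue horizontally at rows
for row in(180,200,240):
    r=im[row];bl=np.where((r[:,2]>110)&(r[:,0]<70)&(np.arange(560)<215))[0];dr=np.where((r.min(1)>135)&(np.arange(560)>222)&(np.arange(560)<250))[0]
    for nm,k,z in(('marker',bl,.036),('driver',dr,.0345)):
        if len(k):
            q=pix(c,[(k.mean(),row)],z,s)[0,:2]-s['eef_pos'][:2];print(row,nm,k.min(),k.max(),q@u*1e3,q@n*1e3)
# template: reproject top-camera case pose
t=np.array([.50743,.18481])
Q=[np.r_[t+x*u+y*n,.044] for x,y in[(-.102,.102),(.102,.102),(.102,-.102),(-.102,-.102)]];print(proj(c,Q,s))
E
```

```text
torch axis rel tool [[66.31737495  0.60093262]
 [42.31599966  0.30040643]]
180 marker 175 187 -97.0176405884325 26.496852164097117
180 driver 229 237 -46.82629628969939 26.248883635094536
200 marker 177 189 -96.87342528881733 6.528306880734276
200 driver 230 238 -46.72311317263201 6.154106637345524
240 marker 11 193 -210.21628443952574 -35.51086102485533
240 driver 231 239 -47.517937980278525 -36.36576151837482
[[107.21648185  89.7683612 ]
 [341.9441343   90.12014382]
 [331.40869234 297.11741757]
 [137.97608724 297.40973272]]
```

{"op": "servo_tool", "data": {"commands": [[[0, 2.5, 12], 0], [[0, 0, 16], 0], [[0, 0, 16], 0], [[0, 0, 16], 0], [[0, 0, 16], 0], [[0, 0, 16], 0], [[0, 0, 14], 0], [[0, 0, 12], 0], [[0, 0, 8], 0], [[0, 0, 2], 0]]}}

```text
time: 11.5
eef_pos: [0.5587, 0.1899, 0.0421]
tool_rot: [-180.0, 0.0, 100.9]
force: [0.3, 0.3, -0.2]
finger_gap: 0.161
finger_force: 40.0
```

{"op": "servo_tool", "data": {"commands": [[[0, 0, 1], 0], [[0, 0, 1], 0], [[0, 0, 1], 0], [[0, 0, 1], 0], [[0, 0, 1], 0], [[0, 0, 0], 0], [[0, 0, 0], 0], [[0, 0, 0], 0], [[0, 0, 0], 0], [[0, 0, 0], 0]]}}

```text
time: 12.75
eef_pos: [0.5588, 0.19, 0.0376]
tool_rot: [180.0, -0.0, 100.9]
force: [-0.6, -0.9, -0.9]
finger_gap: 0.165
finger_force: 40.0
```

{"op": "servo_tool", "data": {"commands": [[[0, 0, 1], 0], [[0, 0, 1], 0], [[0, 0, 1], 0], [[0, 0, 0], 0], [[0, 0, 0], 0], [[0, 0, 0], 0], [[0, 0, 0], 0], [[0, 0, 0], 0], [[0, 0, 0], 0], [[0, 0, 0], 0]]}}

```text
time: 14.0
eef_pos: [0.5591, 0.1901, 0.0347]
tool_rot: [180.0, -0.0, 100.9]
force: [3.5, 0.2, 0.2]
finger_gap: 0.161
finger_force: 40.0
```

```bash
python3 - <<'E'
from h import *
from station import manip
s=manip.observe();print(s['time'],s['eef_pos'],s['force'],s['wrist_torque'])
c=manip.camera('scene');i=c['img'][165:335,290:410,::-1]
c2=manip.camera('wrist');cv2.imwrite('pics/w4.png',np.hstack([cv2.resize(i,None,fx=2.4,fy=2.4,interpolation=2)[:400],c2['img'][:400,60:500,::-1]]))
E
```

```text
14.0 [0.55908344 0.19006711 0.0346888 ] [3.53608348 0.19594922 0.2188048 ] [ 0.04128    -0.6070547   0.01460651]
```

View pics/w4.png

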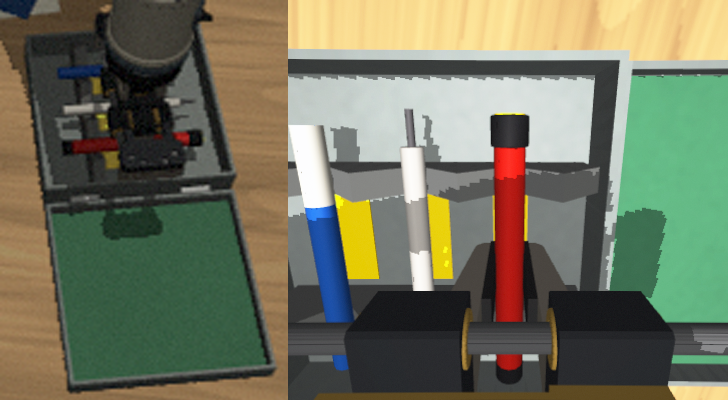

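The torch is in the empty groove and contact pushes it towards +x by 3.5 N, so it sits slightly on the driver-side slope. I'll nudge it +x and lower it.

{"op": "servo_tool", "data": {"commands": [[[0, 1, 0], 0], [[0, 1, 0], 0], [[0, 0, 1], 0], [[0, 0, 1], 0], [[0, 0, 0], 0], [[0, 0, 0], 0], [[0, 0, 0], 0], [[0, 0, 0], 0], [[0, 0, 0], 0], [[0, 0, 0], 0]]}}

```text
time: 15.35
eef_pos: [0.5598, 0.1901, 0.034]
tool_rot: [-179.9, 0.0, 100.9]
force: [-7.2, -2.8, 21.0]
finger_gap: 0.163
finger_force: 40.0
```

Seated: the upward reaction is 21 N. I'll back off a little, then open slightly.

{"op": "servo_tool", "data": {"commands": [[[0, -0.5, -1], 0], [[0, 0, 0], 0], [[0, 0, 0], 0], [[0, 0, 0], 0], [[0, 0, 0], 0], [[0, 0, 0], 0], [[0, 0, 0], 0], [[0, 0, 0], 0], [[0, 0, 0], 0], [[0, 0, 0], 0]], "squeeze": 10}}

```text
time: 16.6
eef_pos: [0.5597, 0.1901, 0.0339]
tool_rot: [-179.9, 0.0, 100.9]
force: [-3.7, -1.5, 8.7]
finger_gap: 0.17
finger_force: 10.0
```

{"op": "servo_tool", "data": {"commands": [[[0, 0, 0], 0], [[0, 0, 0], 0], [[0, 0, 0], 0], [[0, 0, 0], 0], [[0, 0, 0], 0], [[0, 0, 0], 0], [[0, 0, 0], 0], [[0, 0, 0], 0], [[0, 0, 0], 0], [[0, 0, 0], 0]], "hand": -0.35}}

```text
time: 17.85
eef_pos: [0.5603, 0.1903, 0.0336]
tool_rot: [180.0, 0.0, 100.9]
force: [0.1, -0.0, -0.7]
finger_gap: 0.327
finger_force: 0.0
```

{"op": "servo_tool", "data": {"commands": [[[0, 0, -4], 0], [[0, 0, -8], 0], [[0, 0, -12], 0], [[0, 0, -16], 0], [[0, 0, -20], 0], [[0, 0, -20], 0], [[0, 0, -20], 0], [[0, 0, -20], 0], [[0, 0, -10], 0], [[0, 0, 0], 0]]}}

```text
time: 19.1
eef_pos: [0.5607, 0.1904, 0.1646]
tool_rot: [179.9, -0.0, 100.9]
force: [-0.8, 0.8, -0.1]
finger_gap: 0.325
finger_force: 0.0
```

```bash
python3 - <<'E'
from h import *
from station import manip
s=manip.observe();print(s['time'],s['eef_pos'],s['force'],s['finger_gap'],s['finger_force'])
c2=manip.camera('wrist');pickle.dump((c2,s),open('w5.pkl','wb'));cv2.imwrite('pics/w5.png',c2['img'][:,:,::-1])
E
```

```text
19.1 [0.56072451 0.19042912 0.16463344] [-0.83609033  0.80141144 -0.10935905] 0.32507998639209873 0.0
```

View pics/w5.png

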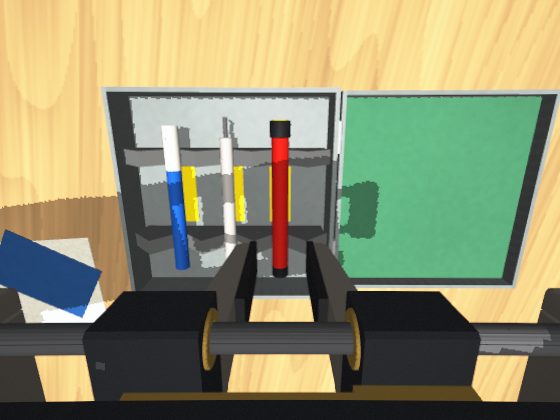

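The torch lies in the third groove, from (280,120) to (280,277), with the driver and marker in place. One numeric check before handing in.

```bash
python3 - <<'E'
from h import *
c,s=pickle.load(open('w5.pkl','rb'))
e=pix(c,[(280,121),(280,276.5)],.037,s);d=e[0]-e[1];print(e.mean(0),np.degrees(np.arctan2(d[1],d[0])),np.linalg.norm(d))
w=pix(c,[(103,88),(338,90)],.044,s)[:,:2]
a=np.radians(10.9);u=np.array([np.cos(a),np.sin(a)]);n=np.array([-np.sin(a),np.cos(a)])
q=e.mean(0)[:2]
print('x to edges',[(k-q)@u*1e3 for k in w],'y to top edge (102 ideal)',[(k-q)@n*1e3 for k in w])
E
```

```text
[0.5594132  0.19403468 0.037     ] 100.88105254177337 0.15507245890412877
x to edges [np.float64(-150.1474635330182), np.float64(49.620115554128866)] y to top edge (102 ideal) [np.float64(103.69306769418144), np.float64(102.73360285795552)]
```

Aligned to within about 2 mm and level, with nothing touching the robot. Handing in.

```bash
python3 -c "
from station import manip
print(manip.finish_job())"
```

```text
the job is handed in; nothing more can be done
None
```

I pulled the red torch out through the clip mouths, laid it level in the empty groove within about 2 mm by my camera check, let go, and handed the job in at about 19 s; no verdict came back.

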